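# Lock the drain clean-out cap with the drain key

### The job

The round slotted cap of the drain clean-out on the granite ledge has been put back but not locked. Lift the flat-bladed drain key out of the rack, put its blade in the cap's slot and turn the cap clockwise as far as it goes, so that the slot lines up with the two ribs on the collar, then hang the key back in the rack where it was and let go. Turn the cap with the key only, never with the fingers, and leave the round-knobbed tap key hanging in its place.

Things in the scene. Friction and masses are not known exactly. Their poses are not given: they have to be found in the camera images.
- key_grip (a point): Centre of the drain key's wooden grip, 22 (its x) by 60 (y) by 44 mm high, z up; pinch across the 22. Under it a flange 36x60x4 mm, then a steel blade 4 (x) by 50 (y), 40 long: lower edge 66 mm below this point. 0.2 kg. It hangs in a fixed rack: flange on two rails along y, 60 mm above the granite, blade in the 16 mm gap between. To return it, lower it there again.
- cleanout: Fixed steel collar, 104 mm across, 24 high, round an 85 mm brass cap with one straight slot across its middle. Origin: centre at granite level, z up. Slot 14 mm wide, 80 long, floor 10 and mouth 24 mm above the origin. Two small ribs on the collar's +x and -x sides mark the locked direction. (The like fitting with seven round holes is a strainer.)
- drain_cap (a joint): Turn of the cap (rad), clockwise from above positive. 0: slot along the collar's y (unlocked); 1.57: slot along its x, in line with the ribs, at a firm stop (locked). Starts at 0 to 0.25. Light friction, 0.06 N m; stays where left. The blade has play in the slot: it drives the cap only once about 0.2 rad ahead of it, so turn the key 0.2 rad beyond the ribs' line.
- tapkey_grip (a point): Centre of the tap key: a round wooden knob 40 mm across and 40 mm high on a square 12 mm stem. It hangs on the same two rails, 100 mm from the drain key. A bystander, to be left in place.
There are look-alikes about, which are no part of the job. Leave any blue look-alike of the part that bears key_grip alone.

How it is judged (in metres and radians):
On the way, in this order (a step that is already met when the one before it is completed fails the run):
1. the drain key is lifted out of the rack (height (world z) of key_grip above 0.215 m), for 0.1 s.
2. the cap is turned to its locked position with the key's blade in its slot (value of joint drain_cap above 1.31 rad and horizontal distance between key_grip and cleanout below 0.025 m and z of key_grip in the frame of cleanout below 0.088 m), for 0.1 s.
At the end, for the whole second after the job is handed in: The cap is locked (within 15 degrees of its stop, slot in line with the collar's ribs), the drain key hangs at rest and upright (within 10 degrees) in the rack within 25 mm of where it was, and the tap key is within 30 mm of its place (value of joint drain_cap above 1.31 rad and distance of key_grip from where it was at the start of the episode below 0.025 m and angle between key_grip's own z axis and vertical below 0.17 rad and distance of tapkey_grip from where it was at the start of the episode below 0.03 m); the robot touches nothing.
It fails at once if the fingers press on the clean-out (more than 5 N) (contact force between the fingers and cleanout above 5 N).
It fails at once if the tap key is knocked more than 30 mm from its place (distance of tapkey_grip from where it was at the start of the episode above 0.03 m).
It also fails if it takes over 53 s, if anything falls off the work surface, if the arm or the gripper's body presses on something with over 40 N, if the wrist force passes 120 N, or if a joint passes its speed limit or range.

### The arm

A 6-joint arm with a two-finger parallel gripper is mounted at the origin on the work surface. World frame = base frame: x ahead of the robot, y to its left, z up, the work surface at z = 0. Lengths are in mm, angles in rad, forces in N, time in s.
With the tool pointing down it reaches from about 400 to 925 mm from the base axis. Payload 12.5 kg.
Tool frame: the origin (TCP) lies at the very end of the fingers, on their centre line; the grasp point (between the pads) lies 19 mm behind it; z points along the fingers, y is the direction in which the jaws open and shut (so a half turn about z gives the same grasp; the last joint's range is limited). The gripper opens to 95 mm and grips with 3 to 60 N. Pads are 20 mm wide; open, the fingers measure 119 mm over their backs; the gripper's body (75 mm by 180 mm) begins 59 mm behind the grasp point.
Start: joints at [-1.322, 0.491, 1.559, -0, 1.092, -0.106], TCP at [217.15, -586.082, 214.661] pointing down, gripper open.
Joint ranges: [-3.1, 3.1], [-0.84, 2.19], [0.05, 2.79], [-1.13, 4.28], [0.06, 2.93], [-2.69, 2.69]. Speed limits (rad/s): [2.22, 2.22, 2.79, 3.14, 3.14, 3.14].

### API

Orientations are given as [roll, pitch, yaw] about the fixed x, y, z axes, in that order (R = Rz(yaw) Ry(pitch) Rx(roll)).
In Python, from cell import env gives the robot as it stands.
- The arm moves only by the shell command python3 -m pendant 'ROWS'. ROWS is JSON, a list that holds one entry, the list of rows, each a list of 5 numbers: the opening, from 0 (shut) to 1 (fully open), then the shift along the tool's x, y, z in m, then the turn about the tool's z in rad. A call has exactly 8 rows; each row is the pose to reach, as a shift and turn from the pose commanded when the call began, along the tool's axes at that moment; what a row does not reach only later rows make up. A row lasts 1/10 s, in which the tool goes at most 50 mm and 8.59 degrees, less where a joint would pass 70% of its speed; a pose out of reach is approached as far as the arm can. A call with a gripper value outside its range is refused whole. The fingers move at their own pace and stop on an object; the grip force is fixed at half the most. Time passes only in rows, so rows that repeat a pose let the fingers close, or fill a call up. It gives the time, the measured TCP pose, the force and the opening at its end, in the units of the state.
- env.state(): the state, without advancing time (a new reading comes with each control period).
- env.read_camera(name): name is "side" or "top" or "wrist"; returns a dict with "image" (384x512x3 uint8, blue, green, red), "range_z" (384x512 float32, mm along the optical axis (not along the pixel's ray), 0 where there is no reading), "fx", "fy", "cx", "cy" (pixels), "rvec" (rotation vector, rad) and "tvec" (3), from world to camera coordinates, as OpenCV has them; the wrist camera has in their place "tool_from_camera" (4x4, takes a point from camera to tool coordinates, whose origin is the TCP and whose axes are the flange's). Camera axes: x right, y down, z forward; pixel columns grow to the right and rows downward; lengths in mm; the calibration is good to about 2 mm. The wrist camera is an equidistant fisheye: a pixel r from the principal point sees the ray r / f radians off the axis. A picture is of the moment at which its call begins: read the wrist's pose just before it.
- env.job_done(): hands the job in, once; it reports no verdict.
The state is a dict: "t": time; "joints": joint angles; "qvel": joint speeds; "tau": joint torques, N m; "eef_pos": TCP position; "tcp_rot": TCP orientation; "ft_force": force on the tool from outside, world axes, zero at the start; "moment": the same for the moment, N m; "opening": opening from 0.0 (shut) to 1.0 (fully open).
Only numpy, scipy, OpenCV 4.12 (cv2) and the standard library are available. Lean on these libraries where they do the work, as an engineer would, in place of code of your own. Each camera call takes 0.05 s, during which the arm holds its last target. There are 200 camera calls.

## Working session

There is one attempt and no reset: what is moved stays moved. The work goes in short steps, Python scripts to look and compute and a shell command to move; the robot and the scene stay as the last step left them, time stands still between calls to the robot, and variables do not carry over. Pictures are saved under pics/ and viewed, about 8 in all and at most 12, crops included, and the job is handed in when it is done.

```bash
mkdir -p pics; ls; cat > h.py <<'E'
import numpy as np, cv2
from cell import env
def shot(n):
    c=env.read_camera(n); np.savez(f'/tmp/{n}.npz',**c); return c
def load(n): return dict(np.load(f'/tmp/{n}.npz'))
def world(c):
    z=c['range_z'].astype(float); v,u=np.mgrid[:z.shape[0],:z.shape[1]]
    P=np.stack([(u-c['cx'])/c['fx']*z,(v-c['cy'])/c['fy']*z,z],-1)
    R=cv2.Rodrigues(np.array(c['rvec'],float))[0]
    W=(P-np.array(c['tvec'],float).ravel())@R
    W[z==0]=np.nan; return W
E
python3 - <<'E'
from h import *
print(env.state())
a=shot('top');b=shot('side');cv2.imwrite('pics/top.png',a['image']);cv2.imwrite('pics/side.png',b['image'])
E
```

```text
pics
{'t': 0.0, 'joints': array([-1.32155854e+00,  4.91544777e-01,  1.55942823e+00, -8.44029583e-06,
        1.09170618e+00, -1.05601183e-01]), 'qvel': array([-5.18905226e-05, -8.13067188e-04, -6.60506912e-04, -1.25231680e-04,
        9.05997422e-04,  1.56965117e-04]), 'tau': array([-2.21172428e-03, -6.12647724e+01, -2.58183932e+01,  6.91267918e-02,
        4.81956953e-02, -8.58662747e-05]), 'eef_pos': array([ 217.10985293, -585.8274723 ,  214.07824341]), 'tcp_rot': array([-3.14051139e+00, -1.07081199e-04,  3.54842807e-01]), 'ft_force': array([-0.11071322,  0.0678428 ,  0.20552339]), 'moment': array([-0.00259288,  0.01755675,  0.05109636]), 'opening': 1.0007628138785827}
```

View pics/top.png

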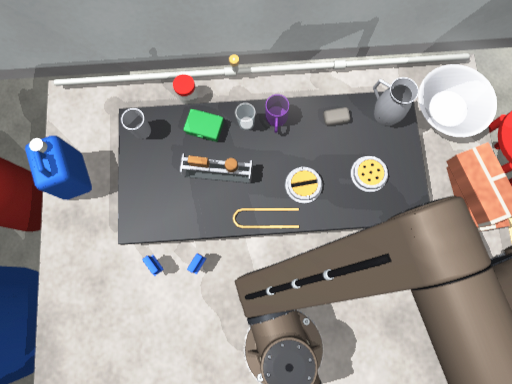

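View pics/side.png

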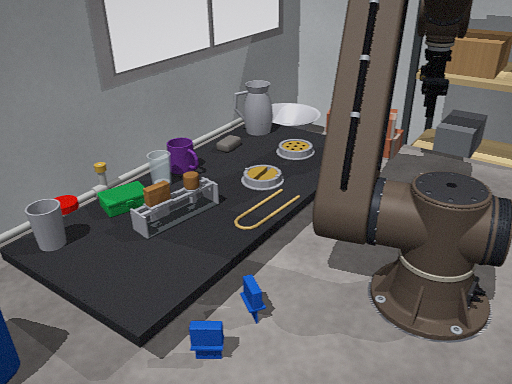

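The top image shows the drain key (long wooden grip) at (198,160) and the round tap key at (231,164). The slotted clean-out is at (304,184) and the seven-hole strainer at (370,173), which is not ours. The blue look-alikes lie at (152,264) and (196,262) and are left alone. Next I'll confirm with one enlarged crop and measure.

```bash
python3 - <<'E'
from h import *
c=load('top');W=world(c);im=c['image']
cv2.imwrite('pics/crop.png',cv2.resize(im[140:215,170:340],None,fx=4.7,fy=4.7,interpolation=cv2.INTER_CUBIC))
print(c['fx'],c['tvec'],c['rvec'],np.round(W[200,380]),np.round(W[220,200]))
hsv=cv2.cvtColor(im,cv2.COLOR_BGR2HSV)
def rep(name,u0,u1,v0,v1,lo,hi,zlo,zhi):
    m=np.zeros(im.shape[:2],bool);m[v0:v1,u0:u1]=True
    m&=cv2.inRange(hsv,lo,hi)>0
    p=W[m];p=p[(p[:,2]>zlo)&(p[:,2]<zhi)]
    print(name,len(p),'med',np.median(p,0).round(1),'mean',p.mean(0).round(1),'min',p.min(0).round(),'max',p.max(0).round())
    r=cv2.minAreaRect(p[:,:2].astype(np.float32));print('  rect',r)
    return p
h=(0,0,0)
rep('key',185,212,150,172,(5,100,60),(22,255,255),0,400)
rep('tap',220,242,153,175,(5,100,60),(22,255,255),0,400)
rep('cap',280,328,160,208,(18,100,80),(35,255,255),0,400)
# slot: dark px in cap
m=np.zeros(im.shape[:2],bool);m[168:200,288:320]=True
m&=hsv[...,2]<90;p=W[m];ok=np.isfinite(p[:,0]);p=p[ok]
print('slot',len(p),p.mean(0).round(1));x=p[:,:2]-p[:,:2].mean(0);w,V=np.linalg.eigh(x.T@x/len(x));print(np.sqrt(w),V[:,1],np.arctan2(V[1,1],V[0,1]))
# raised disc
m=np.zeros(im.shape[:2],bool);m[155:215,275:335]=True
p=W[m];g=np.nanmedian(W[215:225,180:220,2]);print('granite',g)
q=p[(p[:,2]>g+14)&(p[:,2]<g+40)];print('collar',len(q),q.min(0).round(1),q.max(0).round(1),cv2.minEnclosingCircle(q[:,:2].astype(np.float32)))
# rails
m=np.zeros(im.shape[:2],bool);m[145:185,175:258]=True
p=W[m];q=p[(p[:,2]>g+45)&(p[:,2]<g+70)];print('rails',len(q),cv2.minAreaRect(q[:,:2].astype(np.float32)))
E
```

```text
387.0942762673061 [  66.13956424  478.35588887 1246.66618277] [ 2.04303481 -2.18713909  0.22251109] [ 442. -342.  101.] [417. 237.  98.]
key 190 med [578.6 220.7 206.5] mean [579.8 220.9 201.3] min [568. 192. 102.] max [604. 265. 215.]
  rect ((584.8203125, 230.08407592773438), (77.1310806274414, 21.95892333984375), 77.86492919921875)
tap 139 med [563.4 122.8 199.1] mean [563.7 123.2 196.8] min [548. 105. 107.] max [584. 148. 205.]
  rect ((565.7577514648438, 126.7206039428711), (43.45785140991211, 35.45826721191406), 88.88805389404297)
cap 449 med [ 511.1 -100.8  123.8] mean [ 509.5 -100.9  123.2] min [ 469. -142.  106.] max [549. -60. 130.]
  rect ((508.76873779296875, -101.36773681640625), (80.65953063964844, 81.39849090576172), 2.0325894355773926)
slot 78 [ 513.4 -106.   109.4]
[10.97083362 27.58576872] [-0.17690988  0.98422705] 1.7486422430989441
granite 100.47387749794395
collar 756 [ 458.  -152.9  114.7] [562.2 -49.9 132.7] ((510.52056884765625, -101.70460510253906), 52.924686431884766)
rails 448 ((575.8544311523438, 172.60748291015625), (220.45762634277344, 59.32394790649414), 80.65716552734375)
```

View pics/crop.png

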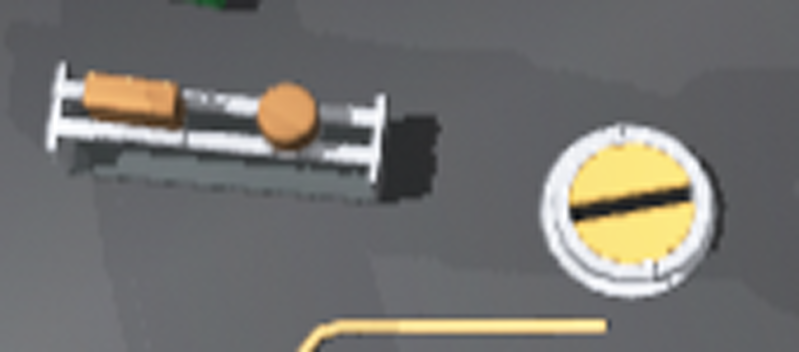

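The crop confirms it. The long wooden grip of the drain key is at the left end of the rack, crop (130,97), with the knob at (288,115). The clean-out is at (630,210), its slot running roughly (572,213)–(692,190), with ribs at (622,130) and (655,268). I'll move over the cap for a wrist-camera measurement.

```bash
python3 -m pendant '[[[1,0.033,-0.026,-0.006,0],[1,0.066,-0.053,-0.013,0],[1,0.1,-0.08,-0.019,0],[1,0.133,-0.106,-0.026,0],[1,0.166,-0.132,-0.032,0],[1,0.2,-0.159,-0.038,0],[1,0.233,-0.185,-0.045,0],[1,0.266,-0.212,-0.051,0]]]'
python3 -m pendant '[[[1,0.033,-0.026,-0.006,-0.13],[1,0.066,-0.053,-0.013,-0.26],[1,0.1,-0.08,-0.019,-0.4],[1,0.133,-0.106,-0.026,-0.53],[1,0.166,-0.132,-0.032,-0.66],[1,0.177,-0.141,-0.034,-0.79],[1,0.177,-0.141,-0.034,-0.92],[1,0.177,-0.141,-0.034,-1.053]]]'
python3 - <<'E'
from h import *
s=env.state();c=shot('wrist');t=shot('top')
np.savez('/tmp/st.npz',p=s['eef_pos'],r=s['tcp_rot'])
print(s['eef_pos'],s['tcp_rot'],s['joints']);print(c['tool_from_camera'],c['fx'],c['cx'],c['cy'])
cv2.imwrite('pics/w1.png',c['image'])
E
```

```text
t: 0.9
eef_pos: [393.5, -293.3, 265.9]
tcp_rot: [3.142, 0.0, 0.355]
ft_force: [0.1, -1.1, 0.7]
opening: 1.001
t: 1.7
eef_pos: [510.0, -100.4, 299.4]
tcp_rot: [-3.141, 0.0, 1.415]
ft_force: [-0.7, -0.3, -0.2]
opening: 1.001
[ 510.04690485 -100.38150177  299.35654394] [-3.14104255e+00  5.39253359e-05  1.41467810e+00] [-3.21363066e-01  2.58887118e-01  1.69258998e+00 -1.54724494e-04
  1.19064929e+00 -1.65187377e-01]
[[ 4.20554809e-04 -9.67429198e-01 -2.53141404e-01  6.87053257e+01]
 [ 9.99999546e-01  6.23249699e-04 -7.20527479e-04  9.88426777e-01]
 [ 8.54829625e-04 -2.53140987e-01  9.67429021e-01 -1.71050819e+02]
 [ 0.00000000e+00  0.00000000e+00  0.00000000e+00  1.00000000e+00]] 297.3186396354542 259.19880730423233 190.6055399195887
```

View pics/w1.png

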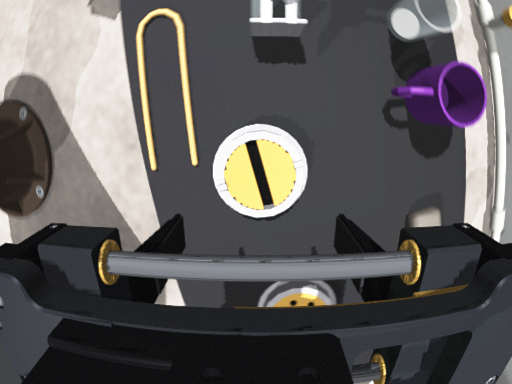

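The wrist view shows the slotted cap centred near (260,171), its slot running (252,143)–(267,203), with ribs near (222,187) and (303,160). Now I'll back-project these.

```bash
cat >> h.py <<'E'
from scipy.spatial.transform import Rotation as Rn
def wray(c,st_p,st_r,uv):
    uv=np.atleast_2d(np.array(uv,float));d=(uv-[c['cx'],c['cy']])/c['fx'];r=np.hypot(*d.T)
    k=np.where(r>1e-9,np.sin(r)/np.maximum(r,1e-9),1)
    v=np.c_[d*k[:,None],np.cos(r)];T=np.array(c['tool_from_camera']);R=Rn.from_euler('xyz',st_r).as_matrix()
    return R@T[:3,3]+st_p, v@T[:3,:3].T@R.T
def wplane(c,p,r,uv,z):
    o,d=wray(c,p,r,uv);return o+d*((z-o[2])/d[:,2])[:,None]
E
python3 - <<'E'
from h import *
c=load('wrist');s=np.load('/tmp/st.npz');p,r=s['p'],s['r']
im=c['image'];hsv=cv2.cvtColor(im,cv2.COLOR_BGR2HSV)
v,u=np.mgrid[:384,:512];
G=wplane(c,p,r,np.c_[u.ravel(),v.ravel()],124.).reshape(384,512,3)
near=np.hypot(u-260,v-172)<55
br=near&(cv2.inRange(hsv,(18,100,80),(35,255,255))>0)
q=G[br][:,:2].astype(np.float32);cc=cv2.minEnclosingCircle(q);print('cap',cc)
hull=cv2.convexHull(q)[:,0];
A=np.c_[2*hull,np.ones(len(hull))];sol=np.linalg.lstsq(A,(hull**2).sum(1),rcond=None)[0];print('circfit',sol[:2],np.sqrt(sol[2]+sol[0]**2+sol[1]**2))
wh=near&(hsv[...,1]<50)&(hsv[...,2]>140);q=G[wh][:,:2].astype(np.float32);print('collar',cv2.minEnclosingCircle(q))
sl=(np.hypot(u-260,v-172)<38)&(hsv[...,2]<80)
q=G[sl][:,:2];m=q.mean(0);w,V=np.linalg.eigh(np.cov((q-m).T));print('slot',m,np.sqrt(w*12),np.degrees(np.arctan2(V[1,1],V[0,1]))%180)
g=cv2.resize(im[120:225,205:315],None,fx=5,fy=5,interpolation=cv2.INTER_CUBIC);cv2.imwrite('pics/w1c.png',g)
# key from top camera
t=load('top');W=world(t);h=cv2.cvtColor(t['image'],cv2.COLOR_BGR2HSV)
for n,(a,b) in dict(key=(183,213),tap=(220,242)).items():
    m=np.zeros((384,512),bool);m[148:176,a:b]=1;m&=cv2.inRange(h,(3,80,60),(25,255,255))>0
    q=W[m];q=q[q[:,2]>203 if n=='key' else q[:,2]>195];print(n,len(q),q.mean(0),cv2.minAreaRect(q[:,:2].astype(np.float32)))
E
```

```text
cap ((510.6544189453125, -103.22918701171875), 42.757747650146484)
circfit [ 510.64673862 -103.3555134 ] 42.326130463746836
collar ((511.5212707519531, -99.45355987548828), 57.13142776489258)
slot [ 510.57570941 -100.16151184] [11.50993787 79.56092257] 96.81440477896624
key 136 [583.18981885 221.32108033 208.01322025] ((583.5071411132812, 221.29727172851562), (59.00214767456055, 22.24077033996582), 79.36028289794922)
tap 117 [566.44816703 122.86662806 199.77657954] ((566.6316528320312, 123.58053588867188), (33.480751037597656, 35.1728515625), 87.9813003540039)
```

View pics/w1c.png

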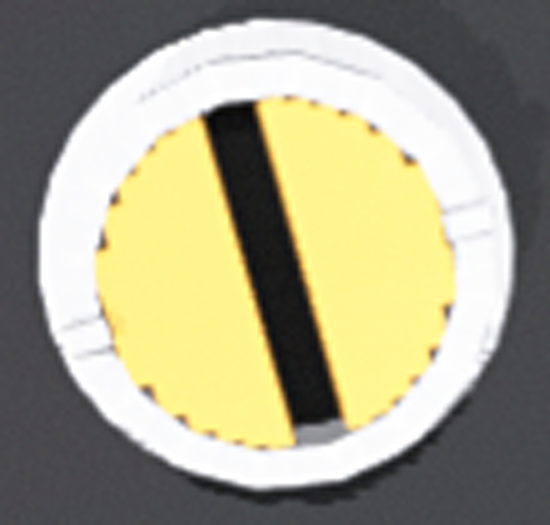

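The crop shows the slot from crop (232,105) to (320,430) and the ribs at (88,337) and (468,222).

```bash
python3 - <<'E'
from h import *
c=load('wrist');s=np.load('/tmp/st.npz');p,r=s['p'],s['r']
f=lambda L:wplane(c,p,r,[(205+x/5-.4,120+y/5-.4) for x,y in L],124.)
for n,L in dict(slotmid=[(232,103),(318,420)],left=[(207,115),(296,445)],right=[(258,103),(343,418)],ribs=[(88,337),(468,222)]).items():
    q=f(L);d=q[1]-q[0];print(n,q.round(1).tolist(),q.mean(0).round(1),np.degrees(np.arctan2(d[1],d[0]))%180)
# key aim from current tool pose
yaw=r[2];d=np.array([583.5-p[0],221.3-p[1]]);print('yaw',np.degrees(yaw),'dx,dy',d@[np.cos(yaw),np.sin(yaw)],d@[np.sin(yaw),-np.cos(yaw)])
E
```

```text
slotmid [[507.2, -60.8, 124.0], [515.6, -140.0, 124.0]] [ 511.4 -100.4  124. ] 95.99644636147431
left [[501.0, -62.6, 124.0], [509.3, -145.5, 124.0]] [ 505.2 -104.1  124. ] 95.69359959827014
right [[513.2, -61.7, 124.0], [521.7, -140.5, 124.0]] [ 517.4 -101.1  124. ] 96.12268133077255
ribs [[463.8, -110.8, 124.0], [558.0, -97.1, 124.0]] [ 510.9 -103.9  124. ] 8.287337561207478
yaw 81.0550846603932 dx,dy 329.1901432497004 22.54318865307249
```

```bash
python3 -m pendant '[[[1,0.041,0.003,0,0],[1,0.082,0.006,0,0],[1,0.123,0.009,0,0],[1,0.164,0.012,0,0],[1,0.205,0.015,0,0],[1,0.246,0.018,0,0.013],[1,0.288,0.021,0,0.013],[1,0.329,0.0225,0,0.013]]]'
python3 - <<'E'
from h import *
s=env.state();c=shot('wrist');p,r=s['eef_pos'],s['tcp_rot'];np.savez('/tmp/st.npz',p=p,r=r)
print(p,r,np.degrees(r[2]))
im=c['image'];hsv=cv2.cvtColor(im,cv2.COLOR_BGR2HSV);m=cv2.inRange(hsv,(3,80,60),(17,255,255));m[300:]=0
n,l,st,ce=cv2.connectedComponentsWithStats(m)
for i in range(1,n):
    if st[i,4]>150:
        v,u=np.where(l==i);q=wplane(c,p,r,np.c_[u,v],208.);print(st[i],ce[i],q.mean(0).round(1),cv2.minAreaRect(q[:,:2].astype(np.float32)))
cv2.imwrite('pics/w2.png',im)
E
```

```text
t: 2.6
eef_pos: [585.7, 221.4, 299.4]
tcp_rot: [-3.141, 0.0, 1.39]
ft_force: [0.2, 0.4, 0.3]
opening: 1.0
[585.73097152 221.39687794 299.38360454] [-3.14138434e+00  2.32564717e-04  1.38995837e+00] 79.63874817787683
[246 152  24  70 445] [258.78651685 181.87191011] [587.6 228.9 208. ] ((585.5339965820312, 224.4326629638672), (65.08821105957031, 20.96010398864746), 79.02517700195312)
[242 281  35  14 314] [259.00318471 286.3089172 ] [568.  120.5 208. ] ((567.66162109375, 118.9085464477539), (16.44066047668457, 35.04834747314453), 79.5718002319336)
```

View pics/w2.png

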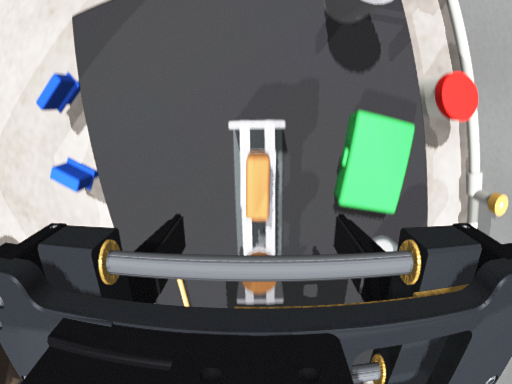

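The wrist view shows the drain key's grip at (259,186), centred between the jaws and aligned with them, with the tap knob behind at (259,286). I'll close the jaws partly to clear the green box, then descend 129 mm and grip.

```bash
python3 -m pendant '[[[0.55,0,0,0.02,0],[0.55,0,0,0.04,0],[0.55,0,0,0.06,0],[0.55,0,0,0.08,0],[0.55,0,0,0.1,0],[0.55,0,0,0.115,0],[0.55,0,0,0.125,0],[0.55,0,0,0.129,0]]]'
python3 -m pendant '[[[0,0,0,0,0],[0,0,0,0,0],[0,0,0,0,0],[0,0,0,0,0],[0,0,0,0,0],[0,0,0,0,0],[0,0,0,0,0],[0,0,0,0,0]]]'
python3 -m pendant '[[[0,0,0,-0.005,0],[0,0,0,-0.015,0],[0,0,0,-0.03,0],[0,0,0,-0.045,0],[0,0,0,-0.06,0],[0,0,0,-0.08,0],[0,0,0,-0.1,0],[0,0,0,-0.1,0]]]'
python3 - <<'E'
from h import *
s=env.state();c=shot('wrist');b=shot('side');p,r=s['eef_pos'],s['tcp_rot'];print(p,np.degrees(r),s['opening'],s['ft_force'])
cv2.imwrite('pics/w3.png',np.hstack([c['image'][100:340,100:420],b['image'][60:300,60:380]]))
E
```

```text
t: 3.45
eef_pos: [585.3, 219.6, 169.6]
tcp_rot: [-3.14, 0.001, 1.392]
ft_force: [0.7, 0.3, -0.9]
opening: 0.552
t: 4.25
eef_pos: [585.4, 219.9, 171.1]
tcp_rot: [3.141, -0.0, 1.395]
ft_force: [-3.1, -0.7, 6.4]
opening: 0.23
t: 5.05
eef_pos: [586.4, 220.0, 273.6]
tcp_rot: [3.137, -0.002, 1.395]
ft_force: [0.0, -0.1, -0.7]
opening: 0.226
[586.40599995 220.0486502  273.60162397] [ 1.79743102e+02 -1.09156552e-01  7.99171679e+01] 0.2255743480706846 [ 0.00867898 -0.1307394  -0.66073301]
```

View pics/w3.png

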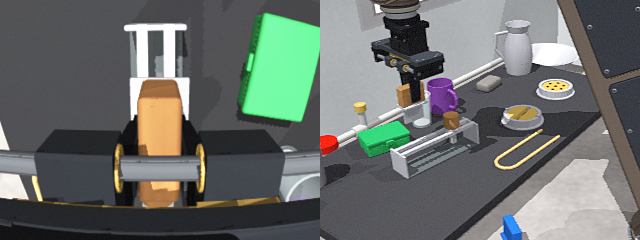

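The key is held: grip between the pads, opening 21 mm. I'll carry it high over the tap key to the cap.

```bash
python3 -m pendant '[[[0,0,0,-0.025,0],[0,-0.02,-0.001,-0.045,0],[0,-0.055,-0.003,-0.045,0],[0,-0.095,-0.005,-0.045,0],[0,-0.135,-0.007,-0.045,0],[0,-0.175,-0.009,-0.045,0],[0,-0.215,-0.011,-0.045,0],[0,-0.255,-0.013,-0.045,0]]]'
python3 -m pendant '[[[0,-0.035,-0.002,0,-0.07],[0,-0.06,-0.003,0,-0.14],[0,-0.077,-0.004,0.01,-0.21],[0,-0.077,-0.004,0.02,-0.281],[0,-0.077,-0.004,0.035,-0.281],[0,-0.077,-0.004,0.045,-0.281],[0,-0.077,-0.004,0.045,-0.281],[0,-0.077,-0.004,0.045,-0.281]]]'
python3 - <<'E'
from h import *
s=env.state();c=shot('wrist');p,r=s['eef_pos'],s['tcp_rot'];y=r[2];print(p,np.degrees(r),s['ft_force'])
d=np.array([511,-104])-p[:2];print('shift',d@[np.cos(y),np.sin(y)],d@[np.sin(y),-np.cos(y)],'turn',-np.radians(96-np.degrees(y)))
cv2.imwrite('pics/w4.png',c['image'][100:340,100:420])
E
```

```text
t: 5.95
eef_pos: [527.1, -30.4, 314.4]
tcp_rot: [-3.14, 0.0, 1.395]
ft_force: [0.6, -0.4, -1.4]
opening: 0.227
t: 6.75
eef_pos: [510.7, -104.0, 270.5]
tcp_rot: [-3.141, -0.0, 1.676]
ft_force: [0.7, -0.2, -2.8]
opening: 0.231
[ 510.70896915 -103.95586596  270.51749315] [-1.79971042e+02 -7.36072973e-03  9.60201616e+01] [ 0.68786383 -0.20988362 -2.84639429]
shift -0.0744135015308705 0.28479712359366405 turn 0.00035188635123095153
```

View pics/w4.png

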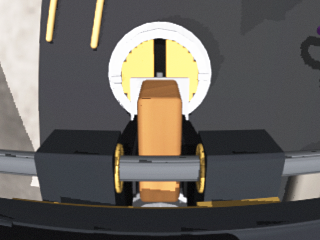

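The key's blade lies along the slot, so I'll lower it in.

```bash
python3 -m pendant '[[[0,0,0,0.02,0],[0,0,0,0.04,0],[0,0,0,0.06,0],[0,0,0,0.075,0],[0,0,0,0.085,0],[0,0,0,0.09,0],[0,0,0,0.093,0],[0,0,0,0.095,0]]]'
python3 -m pendant '[[[0,0,0,0.002,0],[0,0,0,0.004,0],[0,0,0,0.006,0],[0,0,0,0.008,0],[0,0,0,0.009,0],[0,0,0,0.01,0],[0,0,0,0.01,0],[0,0,0,0.01,0]]]'
```

```text
t: 7.6
eef_pos: [510.9, -104.1, 176.0]
tcp_rot: [3.141, 0.0, 1.676]
ft_force: [-0.4, -1.3, -2.5]
opening: 0.229
t: 8.4
eef_pos: [510.7, -104.1, 165.6]
tcp_rot: [3.142, 0.0, 1.676]
ft_force: [0.1, -0.1, -1.6]
opening: 0.229
```

```bash
python3 -m pendant '[[[0,0,0,0,0.11],[0,0,0,0,0.22],[0,0,0,0,0.33],[0,0,0,0,0.44],[0,0,0,0,0.55],[0,0,0,0,0.66],[0,0,0,0,0.77],[0,0,0,0,0.88]]]'
python3 -m pendant '[[[0,0,0,0,0.11],[0,0,0,0,0.22],[0,0,0,0,0.33],[0,0,0,0,0.44],[0,0,0,0,0.54],[0,0,0,0,0.64],[0,0,0,0,0.72],[0,0,0,0,0.78]]]'
python3 -m pendant '[[[0,0,0,0,0.03],[0,0,0,0,0.06],[0,0,0,0,0.07],[0,0,0,0,0.07],[0,0,0,0,0.07],[0,0,0,0,0.07],[0,0,0,0,0.07],[0,0,0,0,0.07]]]'
python3 - <<'E'
from h import *
s=env.state();print(np.degrees(s['tcp_rot']),s['moment'],s['ft_force'],s['joints'])
t=shot('top');b=shot('side');c=shot('wrist')
k=lambda a:cv2.resize(a,(400,300),interpolation=cv2.INTER_CUBIC)
cv2.imwrite('pics/turn.png',np.hstack([k(t['image'][154:214,264:344]),k(c['image'][120:330,120:400])]))
E
```

```text
t: 9.2
eef_pos: [509.5, -103.8, 165.5]
tcp_rot: [-3.139, 0.002, 0.792]
ft_force: [-6.4, 0.9, 0.7]
opening: 0.228
t: 10.0
eef_pos: [509.5, -103.2, 165.3]
tcp_rot: [-3.14, 0.003, 0.013]
ft_force: [-2.9, 9.6, -0.8]
opening: 0.228
t: 10.8
eef_pos: [509.6, -101.9, 165.3]
tcp_rot: [-3.138, 0.003, -0.054]
ft_force: [-1.7, 13.4, 0.1]
opening: 0.232
[-1.79792079e+02  1.68718952e-01 -3.10999976e+00] [3.18081707 0.34711105 0.3756889 ] [-1.71162958 13.36869482  0.13440637] [-0.32599628  0.4048033   1.87017651  0.00353837  0.87042653  1.29679948]
```

View pics/turn.png

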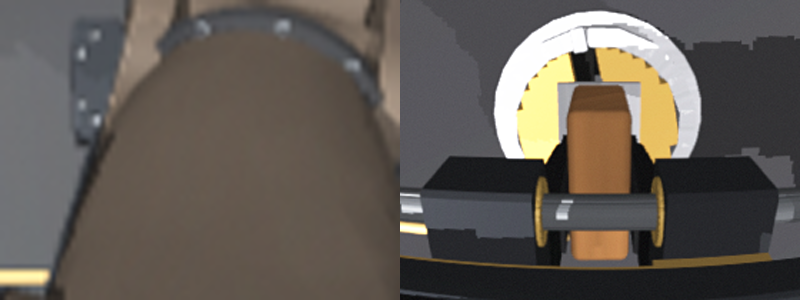

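The slot end at (585,65) is nearly in line with the rib at (592,30). There is a 13 N side load, so I'll relieve it with a small shift, turn slightly further, and measure.

```bash
python3 -m pendant '[[[0,0,-0.001,0,0],[0,0,-0.002,0,0],[0,0,-0.002,0,0.02],[0,0,-0.002,0,0.04],[0,0,-0.002,0,0.06],[0,0,-0.002,0,0.06],[0,0,-0.002,0,0.06],[0,0,-0.002,0,0.06]]]'
python3 - <<'E'
from h import *
s=env.state();print(s['eef_pos'],np.degrees(s['tcp_rot']),s['moment'],s['ft_force'])
c=shot('wrist');np.savez('/tmp/st.npz',p=s['eef_pos'],r=s['tcp_rot'])
cv2.imwrite('pics/turn2.png',cv2.resize(c['image'][115:235,180:340],None,fx=5,fy=5,interpolation=cv2.INTER_CUBIC))
E
```

```text
t: 11.75
eef_pos: [509.9, -100.8, 165.3]
tcp_rot: [-3.14, 0.002, -0.114]
ft_force: [-2.1, 9.1, -1.0]
opening: 0.232
[ 509.94136892 -100.81226289  165.34851685] [-1.79900741e+02  1.37050379e-01 -6.50373819e+00] [2.14834456 0.50194578 0.84131882] [-2.10727881  9.11751098 -1.01098123]
```

View pics/turn2.png

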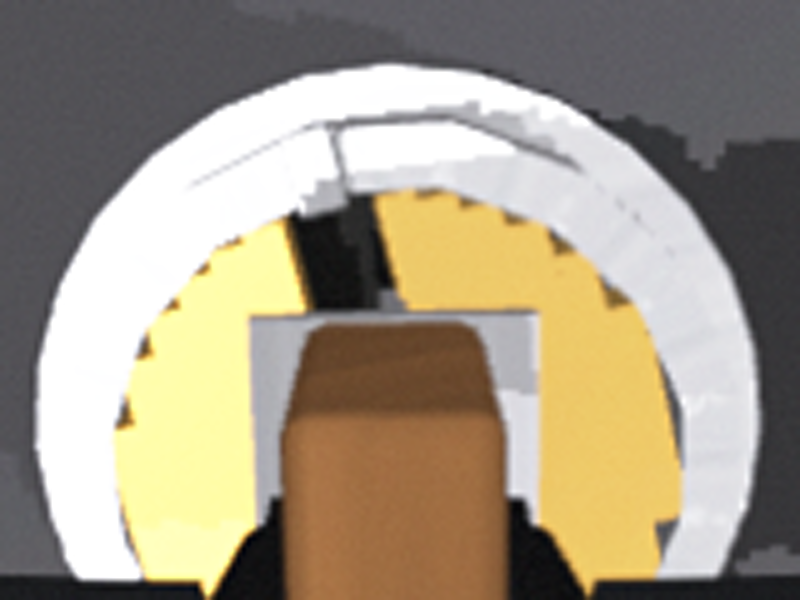

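The slot end (333,210) is in line with the rib (325,165), and the 0.84 N m moment about z says it is at the stop. I'll back off the play and lift out.

```bash
python3 -m pendant '[[[0,0,0,0,-0.06],[0,0,0,0,-0.12],[0,0,0,0,-0.18],[0,0,0,0,-0.2],[0,0,0,0,-0.2],[0,0,0,-0.005,-0.2],[0,0,0,-0.01,-0.2],[0,0,0,-0.015,-0.2]]]'
python3 -m pendant '[[[0,0,0,-0.01,0],[0,0,0,-0.03,0],[0,0,0,-0.06,0],[0,0,0,-0.09,0],[0,0,0,-0.12,-0.1],[0,0,0,-0.14,-0.23],[0,0,0,-0.14,-0.36],[0,0,0,-0.14,-0.48]]]'
python3 - <<'E'
from h import *
s=env.state();print(s['eef_pos'],np.degrees(s['tcp_rot']),s['ft_force'],s['opening'])
c=shot('wrist');p,r=s['eef_pos'],s['tcp_rot']
v,u=np.mgrid[:384,:512];G=wplane(c,p,r,np.c_[u.ravel(),v.ravel()],124.).reshape(384,512,3)
h=cv2.cvtColor(c['image'],cv2.COLOR_BGR2HSV)
m=(np.hypot(G[...,0]-510.8,G[...,1]+102.7)<38)&(h[...,2]<80)&(v<190)
cv2.imwrite('pics/lift.png',np.hstack([c['image'][80:320,100:420],cv2.cvtColor((m*255).astype(np.uint8),cv2.COLOR_GRAY2BGR)[80:320,100:420]]))
y=r[2];d=np.array([585.4,219.9])-p[:2];print(d@[np.cos(y),np.sin(y)],d@[np.sin(y),-np.cos(y)],'turn',y-1.395)
E
```

```text
t: 12.6
eef_pos: [510.9, -102.2, 181.2]
tcp_rot: [3.141, -0.0, 0.085]
ft_force: [1.1, 0.9, -2.0]
opening: 0.231
t: 13.4
eef_pos: [510.7, -102.0, 322.2]
tcp_rot: [3.14, -0.001, 0.571]
ft_force: [0.8, 0.1, -2.7]
opening: 0.232
[ 510.68992442 -102.02759705  322.15663481] [ 1.79905059e+02 -6.93920555e-02  3.27099388e+01] [ 0.81992538  0.08850099 -2.72047674] 0.23158227592810646
236.82758986740922 -230.50307115927214 turn -0.8241038706004169
```

View pics/lift.png

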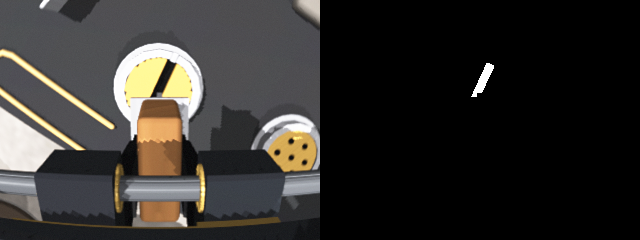

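The slot now points at the rib (right view, (165,78) toward (175,60)). I'll carry the key back over the rack.

```bash
python3 -m pendant '[[[0,0.03,-0.029,0,-0.1],[0,0.06,-0.058,0,-0.2],[0,0.09,-0.087,0,-0.31],[0,0.12,-0.117,0,-0.41],[0,0.15,-0.146,0,-0.52],[0,0.18,-0.175,0,-0.62],[0,0.21,-0.204,0,-0.72],[0,0.237,-0.2305,0,-0.824]]]'
python3 -m pendant '[[[0,0,0,0.02,0],[0,0,0,0.04,0],[0,0,0,0.055,0],[0,0,0,0.06,0],[0,0,0,0.06,0],[0,0,0,0.06,0],[0,0,0,0.06,0],[0,0,0,0.06,0]]]'
python3 - <<'E'
from h import *
s=env.state();p,r=s['eef_pos'],s['tcp_rot'];print(p,np.degrees(r),s['opening'])
c=shot('wrist');b=shot('side');t=shot('top')
y=r[2];d=np.array([585.4,219.9])-p[:2];print(d@[np.cos(y),np.sin(y)],d@[np.sin(y),-np.cos(y)],'turn',y-1.395)
k=lambda a:cv2.resize(a,(400,300),interpolation=cv2.INTER_CUBIC)
cv2.imwrite('pics/back.png',np.vstack([np.hstack([k(c['image'][120:330,120:400]),k(b['image'][125:245,110:270])]),np.hstack([k(t['image'][125:215,170:290]),k(t['image'][154:214,264:344])])]))
# slot angle check from top cam
W=world(t);h=cv2.cvtColor(t['image'],cv2.COLOR_BGR2HSV);R=cv2.Rodrigues(t['rvec'])[0];v,u=np.mgrid[:384,:512]
D=np.stack([(u-t['cx'])/t['fx'],(v-t['cy'])/t['fy'],np.ones(u.shape)],-1)@R;o=-R.T@t['tvec'].ravel();G=o+D*((124-o[2])/D[...,2])[...,None]
m=(np.hypot(G[...,0]-511,G[...,1]+102)<36)&(h[...,2]<90);q=G[m][:,:2]
if len(q)>9: w,V=np.linalg.eigh(np.cov(q.T));print(len(q),q.mean(0),np.sqrt(12*w),np.degrees(np.arctan2(V[1,1],V[0,1]))%180)
E
```

```text
t: 14.25
eef_pos: [587.3, 221.5, 321.1]
tcp_rot: [3.141, 0.0, 1.392]
ft_force: [1.6, -0.8, -1.9]
opening: 0.23
t: 15.05
eef_pos: [587.4, 219.6, 261.3]
tcp_rot: [3.141, -0.0, 1.39]
ft_force: [0.7, 0.6, -2.4]
opening: 0.228
[587.43306623 219.5601326  261.34728083] [ 1.79939915e+02 -2.31983709e-02  7.96126601e+01] 0.22774499546058805
-0.03226809725435864 -2.0610256931135056 turn -0.0054969558316244616
74 [ 510.69198665 -100.6430399 ] [10.63883507 73.15647681] 7.7462982836503045
```

View pics/back.png

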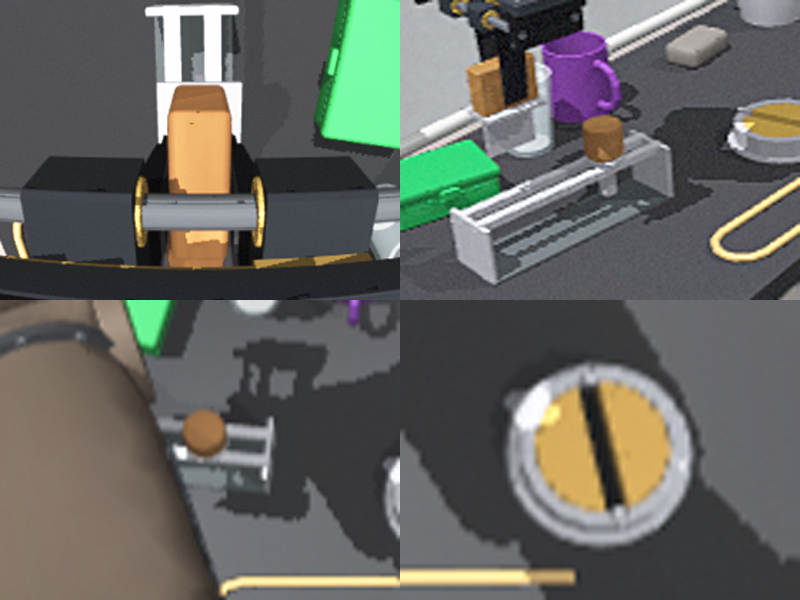

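The cap is confirmed locked in the top view: slot at 7.7°, rib line at 8.3°. The tap key is in place and the drain key is upright above the rails. I'll apply the −2 mm correction and lower it.

```bash
python3 -m pendant '[[[0,0,-0.002,0.01,0],[0,0,-0.002,0.02,0],[0,0,-0.002,0.04,0],[0,0,-0.002,0.055,0],[0,0,-0.002,0.07,0],[0,0,-0.002,0.078,0],[0,0,-0.002,0.083,0],[0,0,-0.002,0.085,0]]]'
python3 -m pendant '[[[0,0,0,0.001,0],[0,0,0,0.002,0],[0,0,0,0.003,0],[0,0,0,0.004,0],[0,0,0,0.005,0],[0,0,0,0.005,0],[0,0,0,0.005,0],[0,0,0,0.005,0]]]'
```

```text
t: 16.0
eef_pos: [585.2, 219.9, 175.1]
tcp_rot: [-3.141, 0.0, 1.39]
ft_force: [0.2, 0.0, -1.2]
opening: 0.23
t: 16.8
eef_pos: [585.4, 219.9, 171.1]
tcp_rot: [3.141, -0.0, 1.39]
ft_force: [-2.4, -0.2, 5.7]
opening: 0.232
```

Contact at TCP z 171.1 matches the original hanging height. I'll release and retreat.

```bash
python3 -m pendant '[[[0.55,0,0,0,0],[0.55,0,0,0,0],[0.55,0,0,0,0],[0.55,0,0,0,0],[0.55,0,0,0,0],[0.55,0,0,0,0],[0.55,0,0,0,0],[0.55,0,0,0,0]]]'
python3 -m pendant '[[[0.55,0,0,-0.01,0],[0.55,0,0,-0.03,0],[0.55,0,0,-0.06,0],[0.55,0,0,-0.09,0],[0.55,0,0,-0.12,0],[0.55,0,0,-0.13,0],[0.55,0,0,-0.13,0],[0.55,0,0,-0.13,0]]]'
python3 -m pendant '[[[0.55,-0.04,0,-0.01,0],[0.55,-0.08,0,-0.02,0],[0.55,-0.12,0,-0.02,0],[0.55,-0.16,0,-0.02,0],[0.55,-0.2,0,-0.02,0],[0.55,-0.24,0,-0.02,0],[0.55,-0.28,0,-0.02,0],[0.55,-0.32,0,-0.02,0]]]'
python3 - <<'E'
from h import *
t=shot('top');b=shot('side');print(env.state()['opening'])
W=world(t);h=cv2.cvtColor(t['image'],cv2.COLOR_BGR2HSV)
for n,(a,bb) in dict(key=(183,213),tap=(220,242)).items():
    m=np.zeros((384,512),bool);m[148:176,a:bb]=1;m&=cv2.inRange(h,(3,80,60),(25,255,255))>0
    q=W[m];q=q[q[:,2]>203 if n=='key' else q[:,2]>195];print(n,len(q),q.mean(0) if len(q) else '',cv2.minAreaRect(q[:,:2].astype(np.float32)) if len(q) else '')
k=lambda a:cv2.resize(a,(400,300),interpolation=cv2.INTER_CUBIC)
cv2.imwrite('pics/end.png',np.hstack([k(t['image'][125:215,170:290]),k(b['image'][125:245,110:270])]))
E
```

```text
t: 17.6
eef_pos: [585.3, 219.9, 170.6]
tcp_rot: [3.142, 0.0, 1.39]
ft_force: [0.7, 0.7, 0.3]
opening: 0.551
t: 18.4
eef_pos: [584.9, 219.8, 299.5]
tcp_rot: [-3.14, 0.001, 1.39]
ft_force: [0.6, -0.3, 0.1]
opening: 0.551
t: 19.2
eef_pos: [526.8, -96.2, 319.0]
tcp_rot: [-3.139, -0.0, 1.39]
ft_force: [0.6, -0.3, 0.0]
opening: 0.549
0.5515747069978211
key 141 [584.47401461 220.92190504 208.09580538] ((584.8197021484375, 221.634521484375), (59.43104553222656, 21.233150482177734), 79.99309539794922)
tap 118 [566.33586384 123.070537   199.77518232] ((566.5437622070312, 123.78363037109375), (33.63591384887695, 35.35440444946289), 86.33744812011719)
```

The numbers settle it: the key is about 1.3 mm from its start at the same height (208.1 against 208.0 mm), and the tap key is unmoved. The slot was measured after the key left it. Handing in.

```bash
python3 -c "
from cell import env
print(env.job_done(), env.state()['t'])"
```

```text
the job is handed in; nothing more can be done
the job is handed in; nothing more can be done
```

I locked the cap with the drain key, hung the key back in the rack, let go and handed the job in, with the last move ending at 19.2 s of the 53 s allowed. The hand-in gives no verdict, so this rests on my own checks:

- **Cap:** after the key was out, the slot measured 7.7° against 8.3° for the rib line. At the stop I saw a 0.84 N m moment and up to 13 N of side force, which I relieved with a small shift.
- **Drain key:** it rests about 1.3 mm from where it started, with its top at 208.1 mm against 208.0 mm before. I did not measure its tilt directly, but the top height and outline match the start.
- **Tap key:** it moved less than 0.5 mm.
- **Robot:** the gripper is clear of everything, with no contact force.

The final close-up could not be viewed because I had reached the 12-picture limit. The final key positions therefore come from the depth measurements alone.

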